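Clear the biscuit bin's lid and hold it open for filling

TASK

I am about to fill the biscuit bin, but a rinsed tumbler has been left lying on its lid. Set the tumbler upside down over the free peg of the drying rack - lower it until its rim stands on the rack, do not drop it - and leave it there; then raise the bin's lid and hold it open at 45 degrees for me. The lid falls shut by itself, so finish while still holding it there with the gripper, and do not disturb the other things on the table.

Things in the scene. Friction and masses are not known exactly. Their poses are not given: they have to be found in the camera images.
- tumbler_center (a point): Tumbler to move: cream plastic, eight flat sides, 54 mm over flats, 80 mm long, wall 3 mm, inside 48 mm wide, 75 mm deep, some 90 g. Starts lying on a flat on the shut lid (two flats upright, left and right), mouth roughly away from the robot. Point: its centre, half-way along the axis; x axis towards the mouth, z up at the start. Mouth down on the rack, the centre is 58 mm above the table.
- peg_free_tip (a point): Top centre of the free peg: upright, wooden, 17 mm in diameter, tapered over its last 6 mm, foot disc 32 mm across and 3 mm high; its tip is 55 mm above the rack's flat top, 73 mm above the table. It may be any of the three pegs in the row; the other two carry upside-down tumblers.
- rack: The drying rack: a grey tray 115 mm (x) by 285 mm (y) by 18 mm high, fixed, with a flat slotted top inside a rim 5 mm high, and three pegs in a row along its y axis at y = -95, 0 and +95 mm. Origin at the centre of its underside, on the table.
- bin: Biscuit bin: white box 200 mm (x) by 240 mm (y) by 125 mm high, fixed, with a flat beech lid 10 mm thick (its top 135 mm above the table when shut). Origin at the centre of its underside, on the table; -x is its front, roughly towards the robot; the lid is hinged along its back (+x) edge.
- lid_handle (a point): Middle of the bar of the lid's steel bow handle: round level bar 10 mm thick, about 110 mm long, parallel to the hinge (bin's y), 24 mm out in front of the lid's front edge and 30 mm above the lid's top when shut (165 mm above the table). Joined to the lid by a slanted leg at either end, free in the middle. The point turns with the lid.
- lid_hinge (a point): Middle of the lid's hinge axis, 125 mm above the table on the back edge of the bin; the axis is level, along the bin's y. With the lid shut, the handle bar is 229 mm in front of it and 40 mm above it.
- lid (a joint): Opening angle of the lid in rad: 0 shut, 0.785 is 45 degrees open, stops at 1.4. The front edge goes up as it grows. The lid weighs about 0.4 kg (it may vary by a third) and falls shut when let go; about 2 N upwards at the handle carries it.
- tumbler_b: Bystander: tumbler of the same kind, upside down on another peg of the rack, loose; origin at the centre of its rim, on the rack.
- tumbler_c: Bystander: tumbler of the same kind, upside down on the remaining peg of the rack, loose; origin at the centre of its rim, on the rack.
- jam_jar: Bystander: jam jar, 48 mm across, 75 mm high; origin at the centre of its underside.
- pastry_brush: Bystander: pastry brush, 170 mm long, lying along its x axis on the table between the bin and the rack; origin on the table, under its middle.
- mixing_bowl: Bystander: steel bowl, 120 mm across, 60 mm high; origin at the centre of its underside.
- sugar_shaker: Bystander: aluminium sugar shaker, 56 mm across, 112 mm high; origin at the centre of its underside.

How it is judged (in metres and radians):
On the way, in this order (a step that is already met when the one before it is completed fails the run):
1. the tumbler, mouth down over the free peg, is lowered in the gripper until its rim is within about 12 mm of the rack (angle between tumbler_center's own x axis and vertical above 2.9 rad and horizontal distance between tumbler_center and peg_free_tip below 0.025 m and height (world z) of tumbler_center between 0.05 and 0.07 m and contact force between the fingers and tumbler above 0.5 N), for 0.05 s.
2. the tumbler stands mouth down over the free peg, let go and at rest (angle between tumbler_center's own x axis and vertical above 3 rad and horizontal distance between tumbler_center and peg_free_tip below 0.02 m and height (world z) of tumbler_center between 0.053 and 0.063 m and contact force between the fingers and tumbler below 0.05 N and linear speed of tumbler below 0.03 m/s), for 0.3 s.
3. the lid is raised and held by the gripper at 45 degrees (within 7 degrees) (value of joint lid between 0.663 and 0.908 rad and contact force between the fingers and lid above 0.5 N and velocity of joint lid between -0.1 and 0.1 rad/s), for 0.3 s.
At the end, for the whole second after the job is handed in: The tumbler stands upside down over the free peg (within 20 mm of its axis, within 8 degrees of upright, rim on the rack within 5 mm), untouched and still; the lid is held still by the gripper's fingers at 45 degrees open, within 7 degrees either way (all of step 2 and all of step 3); the arm keeps its last pose, push and grip.
It fails at once if one of the other two tumblers is shifted by more than 25 mm (distance of any of tumbler_b, tumbler_c from where it was at the start of the episode above 0.025 m).
It fails at once if the jam jar, pastry brush, mixing bowl or sugar shaker is shifted by more than 40 mm (distance of any of jam_jar, pastry_brush, mixing_bowl, sugar_shaker from where it was at the start of the episode above 0.04 m).
It also fails if it takes over 64 s, if anything falls off the work surface, if the arm or the gripper's body presses on something with over 40 N, if the wrist force passes 120 N, or if a joint passes its speed limit or range.

ROBOT

A 6-joint arm with a two-finger parallel gripper is mounted at the origin on the work surface. World frame = base frame: x ahead of the robot, y to its left, z up, the work surface at z = 0. Lengths are in mm, angles in degrees, forces in N, time in s.
With the tool pointing down it reaches from about 300 to 775 mm from the base axis. Payload 14.6 kg.
Tool frame: the origin (TCP) lies at the very end of the fingers, on their centre line; the grasp point (between the pads) lies 19 mm behind it; z points along the fingers, y is the line along which they close (so a half turn about z gives the same grasp; the last joint's range is limited). The gripper opens to 94 mm and grips with 3 to 60 N. Pads are 16 mm wide; open, the fingers measure 119 mm over their backs; the gripper's body (75 mm by 177 mm) begins 78 mm behind the grasp point.
Start: joints at [-79.905, 17.183, 87.147, -0, 75.671, -3.816], TCP at [132.225, -533.859, 205.446] pointing down, gripper open.
Joint ranges: [-173.82, 173.82], [-45.26, 126.66], [13.44, 144.39], [-59.66, 239.66], [0, 175.72], [-146.38, 146.38]. Speed limits (degrees/s): [127.2, 127.2, 147.25, 180, 180, 180].

INTERFACE

Orientations are given as a 3x3 rotation matrix whose columns are the frame's x, y, z axes.
In Python, from bench import ctrl, optics, job gives the robot as it stands.
- The arm moves only by the tool servo_tool, never from a script. Its argument "increments" is a list of rows, each a list of 3 entries, a list of its own where there are three numbers: the finger opening in mm, from 0 to 94, then the shift along the tool's x, y, z in mm, then the turn about the tool's z in rad. In form: [[fingers, [x, y, z], spin], ...]. A call has 1 to 12 rows; each row shifts and turns the commanded pose from where the row before left it, along the tool's axes as they then stand; what a row does not reach is not made up. A row lasts 1/12 s, in which the tool goes at most 41.7 mm and 7.16 degrees, less where a joint would pass 70% of its speed; a pose out of reach is approached as far as the arm can. A call is refused whole if a number of a shift passes 41.7 or a number of a turn 0.125, either way. A call with a gripper value outside its range is refused whole. The fingers move at their own pace and stop on an object; "squeeze" is the grip in N (left out, the last holds). Time passes only in rows, so rows that do not move let the fingers close. It gives the time, the measured TCP pose, the force, the opening and the grip force at its end, in the units of the state.
- ctrl.read_state(): the state, without advancing time (a new reading comes with each control period).
- optics.capture(name): name is "scene" or "top" or "wrist"; returns a dict with "image" (480x640x3 uint8, red, green, blue), "z_map" (480x640 float32, mm along the optical axis (not along the pixel's ray), 0 where there is no reading), "mtx" (3x3 intrinsics, pixels), "rvec" (rotation vector, rad) and "tvec" (3), from world to camera coordinates, as OpenCV has them; the wrist camera has in their place "hand_eye" (4x4, takes a point from camera to tool coordinates, whose origin is the TCP and whose axes are the flange's). Camera axes: x right, y down, z forward; pixel columns grow to the right and rows downward; lengths in mm; the calibration is good to about 2 mm. A picture is of the moment at which its call begins: read the wrist's pose just before it.
- job.sign_off(): hands the job in; it is judged then, once.
The state is a dict: "time_s": time; "qpos": joint angles; "qvel": joint speeds; "joint_efforts": joint torques, N m; "tool_pos": TCP position; "ee_rot": TCP orientation; "ft_force": force on the tool from outside, world axes, zero at the start; "moment": the same for the moment, N m; "opening": finger opening in mm; "finger_force": force on a finger pad.
Only numpy, scipy, OpenCV 4.12 (cv2) and the standard library are available. Lean on these libraries where they do the work, as an engineer would, in place of code of your own. Each camera call takes 0.05 s, during which the arm holds its last target. There are 200 camera calls.

## Working session

There is one attempt and no reset: what is moved stays moved. The work goes in short steps, Python scripts to look and compute and a tool call to move; the robot and the scene stay as the last step left them, time stands still between calls to the robot, and variables do not carry over. Pictures are saved under pics/ and viewed, at most 10 in all, crops included, and the job is handed in when it is done.

Besides the shell and the picture viewer there is one more tool, called after ">>>" as name([rows], argument=value, ...), one row to a line, values as JSON. servo_tool: Moves the arm, as the interface text tells. Its arguments: {"type":"object","properties":{"increments":{"type":"array"},"squeeze":{"type":"number"}},"required":["increments"]}

```bash
mkdir -p pics
python3 - <<'E'
from bench import ctrl, optics, job
import numpy as np,cv2
s=ctrl.read_state(); print({k:np.round(v,3).tolist() for k,v in s.items()})
for n in ["scene","top"]:
    d=optics.capture(n); np.savez(f"{n}.npz",**d)
    cv2.imwrite(f"pics/{n}0.png",d["image"][:,:,::-1]); print(n,d["mtx"].tolist(),d["rvec"],d["tvec"])
E
```

```text
{'time_s': 0.0, 'qpos': [-79.905, 17.215, 87.181, -0.002, 75.67, -3.817], 'qvel': [-0.012, 0.113, 0.061, 0.063, -0.054, -0.06], 'joint_efforts': [0.002, -53.181, -35.274, 0.071, 0.024, -0.0], 'tool_pos': [132.171, -533.606, 204.888], 'ee_rot': [[0.971, 0.24, -0.0], [0.24, -0.971, 0.001], [0.0, -0.001, -1.0]], 'ft_force': [0.765, 0.387, 0.455], 'moment': [0.049, 0.031, -0.002], 'finger_force': 0.0, 'opening': 93.894}
scene [[582.5328596234871, 0.0, 325.94298650312703], [0.0, 582.5328596234871, 241.73951657077737], [0.0, 0.0, 1.0]] [ 1.00312622  2.6180758  -0.80606201] [ 427.93561379 -226.22584449 1661.15103749]
top [[444.57025469437326, 0.0, 317.66450091926924], [0.0, 444.57025469437326, 235.72067841459494], [0.0, 0.0, 1.0]] [ 2.11868408 -2.11279769  0.14232161] [   3.27683569  590.53860777 1028.16437173]
```

View pics/scene0.png

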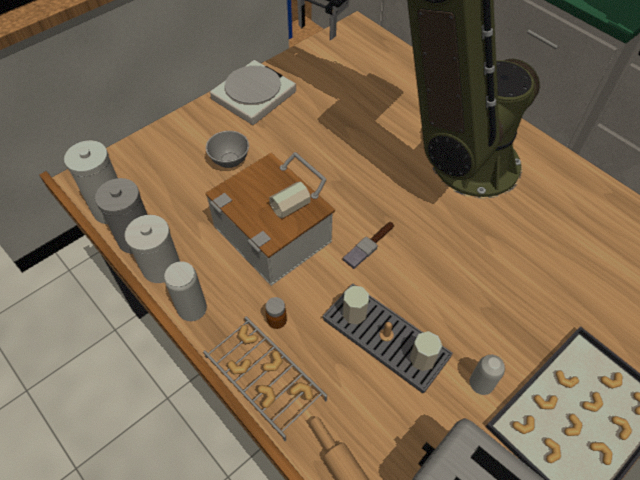

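View pics/top0.png

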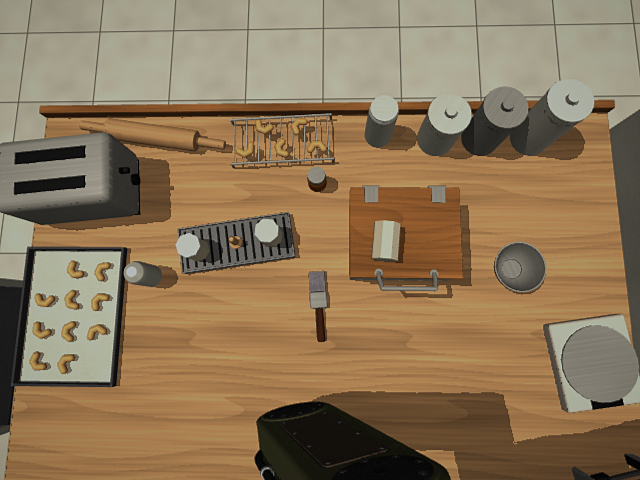

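The scene view shows the tumbler on the lid at about (290,200), handle bar at (305,172) and the free middle peg at (388,330). In the top view (up = +x, left = +y) the tumbler is at (386,240), the bar runs from (380,288) to (435,290), and the free peg is at (236,241) between tumblers at (188,245) and (266,231).

```bash
cat > h.py <<'E'
import numpy as np,cv2
def RT(d):
    return cv2.Rodrigues(np.array(d["rvec"],float))[0],np.array(d["tvec"],float).reshape(3)
def cloud(d):
    v,u=np.mgrid[0:480,0:640]; z=d["z_map"].astype(float); K=d["mtx"]
    P=np.stack([(u-K[0,2])/K[0,0]*z,(v-K[1,2])/K[1,1]*z,z],-1)
    R,t=RT(d); W=(P-t)@R; W[z==0]=np.nan; return W
def ray(d,u,v,h):
    R,t=RT(d); K=d["mtx"]; c=-R.T@t; r=R.T@np.array([(u-K[0,2])/K[0,0],(v-K[1,2])/K[1,1],1])
    return c+r*(h-c[2])/r[2]
def tri(d1,p1,d2,p2):
    M=[d["mtx"]@np.c_[RT(d)] for d in (d1,d2)]
    X=cv2.triangulatePoints(M[0],M[1],np.array(p1,float).reshape(2,1),np.array(p2,float).reshape(2,1)); return (X[:3]/X[3]).ravel()
E
cat > m.py <<'E'
from h import *
D={n:dict(np.load(n+".npz")) for n in("scene","top")}
boxes={"top":dict(tumbler=(365,210,410,270),lid=(345,180,470,285),handle=(370,262,445,300),peg=(226,230,246,252),tA=(172,228,205,265),tB=(250,212,284,248)),
"scene":dict(tumbler=(262,175,318,222),lid=(200,150,340,255),handle=(275,145,332,195),peg=(376,312,402,345),tA=(410,328,446,375),tB=(338,282,374,328))}
zr=dict(tumbler=(150,205),lid=(128,141),handle=(152,185),peg=(60,85),tA=(85,115),tB=(85,115))
C={}
for n,d in D.items():
    W=cloud(d)
    for k,(a,b,c,e) in boxes[n].items():
        m=np.zeros((480,640),bool); m[b:e,a:c]=1
        lo,hi=zr[k]; m&=(W[...,2]>lo)&(W[...,2]<hi)
        if k=="handle" : m&=W[...,0]<np.nanpercentile(W[m][:,0],60)
        p=W[m]
        if len(p)<3: print(n,k,"few",len(p)); continue
        vv,uu=np.nonzero(m); C[n,k]=(uu.mean(),vv.mean())
        r=cv2.minAreaRect(p[:,:2].astype(np.float32))
        print(n,k,len(p),"mean",p.mean(0).round(1),"zmax",np.percentile(p[:,2],[50,98]).round(1),"rect",np.round(r[0],1),np.round(r[1],1),round(r[2],1),"px",np.round(C[n,k],1))
for k in("peg","tA","tB"):
    if ("top",k) in C and ("scene",k) in C: print("tri",k,tri(D["top"],C["top",k],D["scene"],C["scene",k]).round(1))
E
python3 m.py
```

```text
scene tumbler 832 mean [ 565.8 -137.2  178.5] zmax [182.2 192.1] rect [ 537.  -144.4] [ 57.7 137.1] 84.8 px [290.8 197.9]
scene lid 6087 mean [ 600.6 -191.3  134.7] zmax [134.8 139.6] rect [ 591.7 -194.1] [250.5 214.5] 89.6 px [265.9 204.4]
scene handle 188 mean [ 464.2 -192.4  167.1] zmax [167.3 172.7] rect [ 463.8 -193.8] [122.3  13.9] 90.0 px [308.3 166.1]
scene peg 53 mean [585.7 211.2  69.1] zmax [69.3 75.8] rect [584.6 210.5] [14.2 16.5] 29.1 px [387.5 325.6]
scene tA 562 mean [566.6 305.9  97.1] zmax [ 97.5 102. ] rect [564.6 304.9] [56.3 54. ] 19.9 px [427.  344.4]
scene tB 490 mean [601.5 123.2  97.2] zmax [ 97.6 102.9] rect [599.1 122. ] [55.  55.5] 85.9 px [355.5 297.5]
top tumbler 1028 mean [ 558.1 -142.9  182.9] zmax [185.3 191.5] rect [ 559.9 -144.9] [54.3 80.4] 84.5 px [385.4 240.2]
top lid 9010 mean [ 586.5 -197.1  134.8] zmax [134.8 138.7] rect [ 588.4 -192.8] [245.7 211. ] 89.5 px [407.3 231.3]
top handle 209 mean [ 457.8 -190.3  168.8] zmax [168.9 172.6] rect [ 457.8 -189.9] [  6.4 117.2] 0.2 px [408.3 288.5]
top peg 43 mean [579.3 210.9  70.1] zmax [70.5 75.9] rect [579.6 211.3] [13.9 15.6] 37.6 px [231.4 239. ]
top tA 477 mean [560.4 305.9  97.8] zmax [ 98.  101.9] rect [561.2 307.2] [54.9 54.6] 19.2 px [188. 245.]
top tB 455 mean [595.3 123.1  97.6] zmax [ 97.9 101.8] rect [596.  123.8] [55.1 52.8] 45.2 px [266.3 230.3]
tri peg [582.1 210.6  63.2]
tri tA [563.  306.   91.8]
tri tB [598.1 122.2  91.3]
```

>>> servo_tool([
  [94,[0,0,-32],0.113],
  [94,[0,0,-32],0.113],
  [94,[0,0,-32],0.113],
  [94,[23.8,-28.5,0],0],
  [94,[23.8,-28.5,0],0],
  [94,[23.8,-28.5,0],0],
  [94,[23.8,-28.5,0],0],
  [94,[23.8,-28.5,0],0],
  [94,[23.8,-28.5,0],0],
  [94,[23.8,-28.5,0],0],
  [94,[23.8,-28.5,0],0],
], squeeze=3)

```text
time_s: 1.02
tool_pos: [344.5, -323.6, 301.4]
ee_rot: [[0.995, -0.096, -0.0], [-0.096, -0.995, 0.0], [-0.0, -0.0, -1.0]]
ft_force: [-0.2, -0.4, -0.4]
opening: 93.9
finger_force: 0.0
```

>>> servo_tool([
  [94,[23.8,-28.5,0],0],
  [94,[23.8,-28.5,0],0],
  [94,[23.8,-28.5,0],0],
  [94,[23.8,-28.5,0],0],
  [94,[23.8,-28.5,0],0],
  [94,[23.8,-28.5,0],0],
  [94,[23.8,-28.5,0],0],
  [94,[0,0,0],0],
  [94,[0,0,0],0],
])

```text
time_s: 1.77
tool_pos: [529.2, -141.4, 300.6]
ee_rot: [[0.996, -0.093, -0.001], [-0.093, -0.996, 0.0], [-0.002, -0.0, -1.0]]
ft_force: [-1.1, -0.1, 0.1]
opening: 94.0
finger_force: 0.0
```

```bash
cat > wl.py <<'E'
import sys
from h import *
from bench import ctrl, optics
def wrist(name):
    s=ctrl.read_state(); d=optics.capture("wrist")
    T=np.eye(4); T[:3,:3]=s["ee_rot"]; T[:3,3]=s["tool_pos"]
    M=np.linalg.inv(T@d["hand_eye"]); d["rvec"]=cv2.Rodrigues(M[:3,:3])[0].ravel(); d["tvec"]=M[:3,3]
    cv2.imwrite(f"pics/{name}.png",d["image"][:,:,::-1]); np.savez(name+".npz",**d); return s,d
E
python3 - <<'E'
from wl import *
s,d=wrist("w1"); print(s["time_s"],np.round(s["tool_pos"],1),np.round(s["ee_rot"],3).tolist(),s["opening"],np.round(s["ft_force"],2)); print(np.round(d["hand_eye"],2).tolist())
W=cloud(d); m=(W[...,2]>145)&(W[...,2]<205)&(W[...,0]>480); n,l,st,c=cv2.connectedComponentsWithStats(m.astype(np.uint8))
for i in range(1,n):
    if st[i,4]>300:
        p=W[l==i]; r=cv2.minAreaRect(p[:,:2].astype(np.float32)); print(st[i],p.mean(0).round(1),p.max(0).round(1),np.round(r[0],1),np.round(r[1],1),r[2])
E
```

```text
1.7667 [ 529.2 -141.4  300.6] [[0.996, -0.093, -0.001], [-0.093, -0.996, 0.0], [-0.002, -0.0, -1.0]] 93.9609652120248 [-1.14 -0.08  0.1 ]
[[-0.0, -0.97, -0.25, 72.75], [1.0, -0.0, -0.0, 0.86], [0.0, -0.25, 0.97, -178.32], [0.0, 0.0, 0.0, 1.0]]
[ 288  129   75  114 8160] [ 563.2 -147.6  183.8] [ 603.9 -117.5  190.8] [ 561.5 -147.6] [54.1 80.2] 84.551513671875
```

View pics/w1.png

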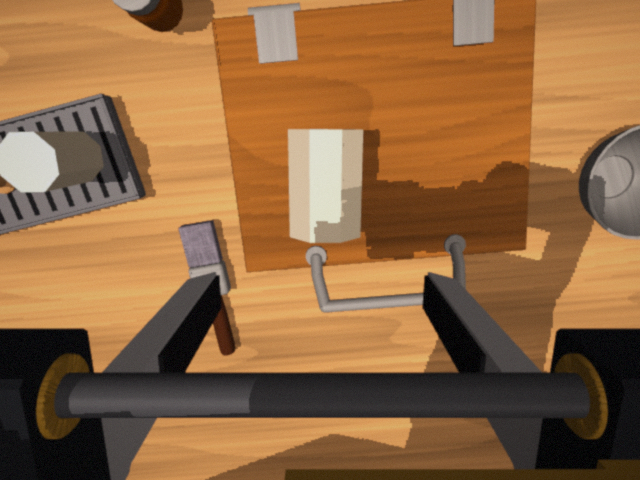

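The wrist view shows the tumbler at (325,185), its closed end at row 240 towards the robot, well centred between the fingers; the handle bow lies at rows 250–305.

>>> servo_tool([
  [94,[0.5,3.2,36],0],
  [94,[0,0,36],0],
  [94,[0,0,36],0],
  [94,[0,0,30],0],
  [94,[0,0,18],0],
  [94,[0,0,0],0],
  [50,[0,0,0],0],
  [50,[0,0,0],0],
  [50,[0,0,0],0],
  [50,[0,0,0],0],
  [50,[0,0,0],0],
  [50,[0,0,0],0],
], squeeze=3)

```text
time_s: 2.82
tool_pos: [529.0, -145.9, 146.0]
ee_rot: [[0.995, -0.096, 0.001], [-0.096, -0.995, -0.0], [0.001, 0.0, -1.0]]
ft_force: [0.1, -0.0, 0.4]
opening: 57.5
finger_force: 0.2
```

>>> servo_tool([
  [48,[0,0,0],0],
  [48,[0,0,0],0],
  [48,[0,0,0],0],
  [48,[0,0,0],0],
  [48,[0,0,-6],0],
  [48,[0,0,-6],0],
  [48,[0,0,-6],0],
  [48,[0,0,-6],0],
  [48,[0,0,-6],0],
  [48,[0,0,0],0],
])

```text
time_s: 3.65
tool_pos: [529.3, -146.0, 177.0]
ee_rot: [[0.995, -0.096, 0.002], [-0.096, -0.995, -0.001], [0.002, 0.0, -1.0]]
ft_force: [1.3, -0.0, -0.5]
opening: 53.9
finger_force: 3.0
```

```bash
cat > tl.py <<'E'
from wl import *
import sys
# side-on geometry of the tumbler from scene cloud + top cloud near the gripper
def look(name):
    s=ctrl.read_state(); d=optics.capture("scene"); cv2.imwrite(f"pics/{name}.png",cv2.resize(d["image"][100:260,180:400,::-1],None,fx=3,fy=3)); np.savez(name+".npz",**d)
    print(round(s["time_s"],2),np.round(s["tool_pos"],1),round(s["opening"],1),round(s["finger_force"],2))
look(sys.argv[1])
E
python3 tl.py s1
```

```text
3.65 [ 529.3 -146.   177. ] 53.9 3.0
```

View pics/s1.png

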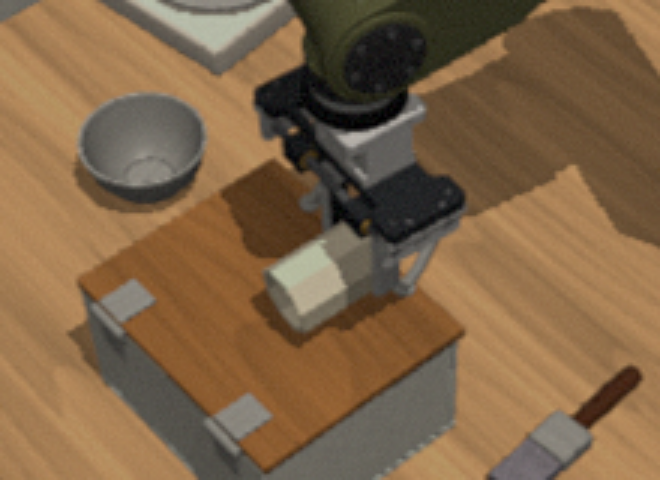

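The tumbler hangs in the pads with its mouth end (280,300) dipping towards the lid. I'll lift further and measure the tilt.

>>> servo_tool([
  [48,[0,0,-12],0],
  [48,[0,0,-12],0],
  [48,[0,0,-12],0],
  [48,[0,0,-12],0],
  [48,[0,0,-12],0],
  [48,[0,0,0],0],
  [48,[0,0,0],0],
  [48,[0,0,0],0],
  [48,[0,0,0],0],
])

```text
time_s: 4.45
tool_pos: [528.5, -145.8, 234.4]
ee_rot: [[0.995, -0.096, -0.001], [-0.096, -0.995, 0.001], [-0.002, -0.0, -1.0]]
ft_force: [-0.4, -0.1, -0.7]
opening: 53.8
finger_force: 3.0
```

```bash
python3 tl.py s2
cat > tilt.py <<'E'
from wl import *
import sys
# cream pixels near gripper from scene: side profile extents in x,z
d=dict(np.load(sys.argv[1]+".npz")); W=cloud(d); s=ctrl.read_state(); t=np.array(s["tool_pos"])
hsv=cv2.cvtColor(d["image"],cv2.COLOR_RGB2HSV).astype(int)
Q=(W-t)@np.array(s["ee_rot"])   # tool coords
m=(np.abs(Q[...,1])<35)&(Q[...,0]>-60)&(Q[...,0]<100)&(Q[...,2]>-70)&(Q[...,2]<75)&(W[...,2]>145)&(hsv[...,2]>100)&(hsv[...,1]<70)&(hsv[...,1]>15)
p=Q[m]; print(len(p)); 
x,z=p[:,0],-p[:,2]
r=cv2.minAreaRect(np.c_[x,z].astype(np.float32)); print(np.round(r[0],1),np.round(r[1],1),r[2]); print(np.percentile(x,[2,98]).round(),np.percentile(z,[2,98]).round())
E
python3 tilt.py s2
```

```text
4.45 [ 528.5 -145.8  234.4] 53.8 3.0
789
[ 1.4 -2.4] [170.3  86.3] 24.182647705078125
[ 3. 75.] [-18.  43.]
```

View pics/s2.png

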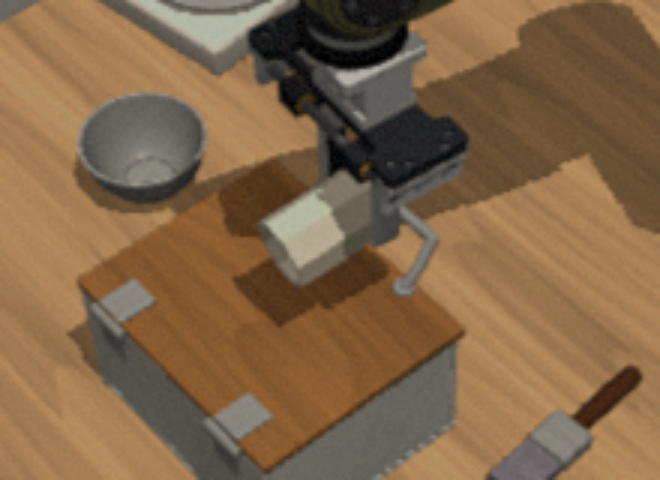

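Grip friction holds the tumbler nearly level. I'll try upward jerks, with gentle decelerations, so that its inertia swings the mouth down.

>>> servo_tool([
  [48,[0,0,-41],0],
  [48,[0,0,-41],0],
  [48,[0,0,-30],0],
  [48,[0,0,-18],0],
  [48,[0,0,-6],0],
  [48,[0,0,6],0],
  [48,[0,0,18],0],
  [48,[0,0,30],0],
  [48,[0,0,41],0],
  [48,[0,0,-41],0],
  [48,[0,0,-30],0],
  [48,[0,0,-15],0],
])

```text
time_s: 5.5
tool_pos: [528.4, -145.7, 362.2]
ee_rot: [[0.995, -0.096, -0.002], [-0.096, -0.995, 0.001], [-0.002, -0.0, -1.0]]
ft_force: [-1.5, -0.0, -0.3]
opening: 54.2
finger_force: 3.0
```

>>> servo_tool([
  [48,[0,0,0],0],
  [48,[0,0,15],0],
  [48,[0,0,30],0],
  [48,[0,0,41],0],
  [48,[0,0,-41],0],
  [48,[0,0,-30],0],
  [48,[0,0,-15],0],
  [48,[0,0,0],0],
  [48,[0,0,15],0],
  [48,[0,0,30],0],
  [48,[0,0,30],0],
  [48,[0,0,0],0],
])

```text
time_s: 6.5
tool_pos: [526.4, -145.1, 278.9]
ee_rot: [[0.995, -0.096, -0.012], [-0.096, -0.995, 0.004], [-0.012, -0.003, -1.0]]
ft_force: [0.4, -0.3, -1.8]
opening: 54.1
finger_force: 3.0
```

Run:
```python
from wl import *
# tilt via mean 3D normals of scene cloud: fit tumbler side flats: direction with least normal variance = axis
def axis(name="scene"):
    s=ctrl.read_state(); d=optics.capture(name); cv2.imwrite("pics/s3.png",cv2.resize(d["image"][60:260,160:400,::-1],None,fx=3,fy=3)); np.savez("s3.npz",**d)
    print(round(s["time_s"],2),np.round(s["tool_pos"],1),s["opening"],s["finger_force"])
axis()
```

```text
6.5 [ 526.4 -145.1  278.9] 54.05050203339189 2.9999515414237976
```

View pics/s3.png

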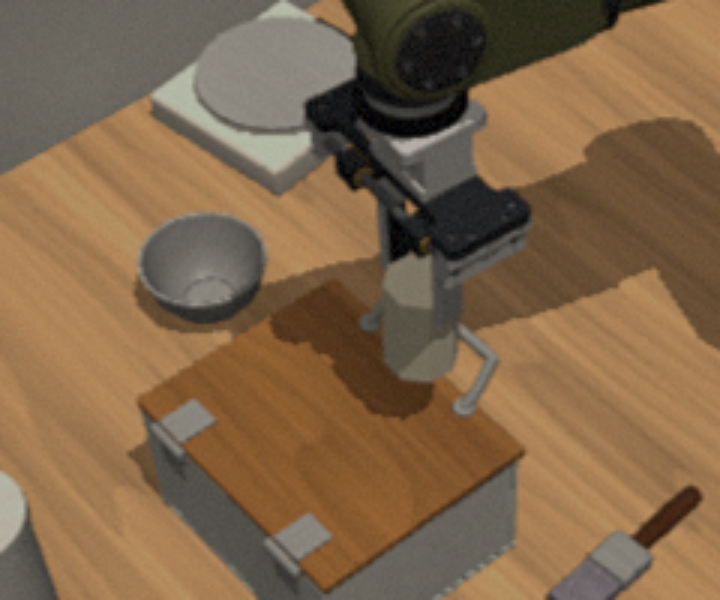

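It now hangs mouth down (closed end near (410,260), rim at (420,375)). Next I'll measure its tilt and carry it next to the rack, stopping short to see the peg.

>>> servo_tool([
  [48,[0,-5,0],-0.095],
  [48,[0,-12,0],-0.095],
  [48,[0,-20,0],-0.094],
  [48,[6,-28,0],0],
  [48,[6,-35,0],0],
  [48,[6,-38,0],0],
  [48,[6,-38,0],0],
  [48,[6,-38,0],0],
  [48,[6,-38,0],0],
  [48,[6,-35,0],0],
  [48,[4,-28,0],0],
  [48,[2,-17,0],0],
], squeeze=5)

```text
time_s: 7.55
tool_pos: [519.2, 192.7, 288.2]
ee_rot: [[0.982, 0.189, 0.001], [0.189, -0.982, 0.001], [0.001, -0.0, -1.0]]
ft_force: [0.1, -1.0, -0.9]
opening: 54.0
finger_force: 5.0
```

>>> servo_tool([
  [48,[1,-9,0],0],
  [48,[0,-4,0],0],
  [48,[0,0,0],0],
  [48,[0,0,0],0],
])

```text
time_s: 7.88
tool_pos: [518.3, 201.9, 287.7]
ee_rot: [[0.983, 0.186, 0.0], [0.186, -0.983, -0.0], [0.0, 0.0, -1.0]]
ft_force: [-0.2, 0.1, -1.5]
opening: 54.0
finger_force: 5.0
```

```bash
cat > a.py <<'E'
from wl import *
import sys
def tum(d,s,lab):
    W=cloud(d); Q=(W-np.array(s["tool_pos"]))@np.array(s["ee_rot"])
    m=(np.abs(Q[...,1])<33)&(np.abs(Q[...,0])<45)&(Q[...,2]>5)&(Q[...,2]<75); p=Q[m]; p=p[np.isfinite(p).all(1)]
    if len(p)<30: print(lab,"few"); return
    print(lab,len(p),"x",np.percentile(p[:,0],[2,98]).round(1),"y",np.percentile(p[:,1],[2,98]).round(1),"z",np.percentile(p[:,2],[2,98]).round(1))
    for a in range(5,60,9):
        q=p[(p[:,2]>a)&(p[:,2]<a+9)]
        if len(q)>10: print("  ",a+4.5,len(q),np.percentile(q[:,0],[5,50,95]).round(1),np.percentile(q[:,1],[5,95]).round(1))
if __name__=="__main__":
    s,d=wrist(sys.argv[1]); print(round(s["time_s"],2),np.round(s["tool_pos"],1),np.round(s["ee_rot"],3).tolist(),s["opening"])
    e=optics.capture("scene"); np.savez(sys.argv[1]+"s.npz",**e); tum(e,s,"scene")
    W=cloud(d); 
    for nm,lo,hi in(("tops",90,112),("peg",62,80)):
        m=(W[...,2]>lo)&(W[...,2]<hi); n,l,st,c=cv2.connectedComponentsWithStats(m.astype(np.uint8))
        for i in range(1,n):
            if st[i,4]>60: p=W[l==i]; print(nm,st[i],p.mean(0).round(1),np.round(cv2.minAreaRect(p[:,:2].astype(np.float32))[:2],1).tolist())
E
python3 a.py w2
```

```text
7.88 [518.3 201.9 287.7] [[0.983, 0.186, 0.0], [0.186, -0.983, -0.0], [0.0, 0.0, -1.0]] 54.020586495942865
scene 472 x [-2.2 32.6] y [-26.   26.1] z [ 5.9 61.6]
   9.5 71 [12.2 26.7 30.4] [-25.6  24.6]
   18.5 78 [11.4 26.8 30.5] [-25.5  20.6]
   27.5 79 [-2.5 25.  31.4] [-25.5  23.8]
   36.5 75 [ 4.4 26.8 31.8] [-25.6  22.3]
   45.5 71 [ 5.  26.8 32.2] [-25.8  22.1]
   54.5 73 [ 6.3 25.8 32.8] [-25.7  25.3]
   63.5 25 [-0.4 27.1 32.1] [-25.8  14.6]
tops [ 395  107   68   68 3345] [597.9 121.9  96.9] [[597.5, 121.4], [54.1, 54.3]]
tops [ 181  108   67   67 3351] [563.1 304.5  97. ] [[562.5, 305.0], [54.2, 54.4]]
tops [  41  157   63   58 2694] [502.1 420.8 103.8] [[499.9, 425.1], [50.1, 50.0]]
tops [ 595  177   45  121 1820] [539.2 -74.2 100.5] [[546.4, -74.4], [111.2, 4.5]]
peg [  0   0  59   8 288] [647.4 482.5  69.1] [[646.8, 486.5], [5.0, 50.1]]
peg [ 561    0   57   29 1254] [728.6   8.4  72.5] [[728.7, 6.3], [21.6, 42.7]]
peg [226 109  27  59 177] [569.9 283.5  71.1] [[569.2, 286.9], [53.5, 15.8]]
peg [389 108  31  59 177] [596.6 144.1  71.3] [[598.9, 140.5], [15.9, 53.8]]
peg [ 578  117   62  170 2066] [569.9 -74.4  70.8] [[573.4, -74.3], [3.8, 165.3]]
peg [317 131  17  18 250] [581.6 209.8  70.1] [[581.2, 209.8], [15.6, 15.1]]
peg [ 76 153  44  57 538] [508.1 407.1  71.1] [[504.6, 412.4], [55.2, 25.5]]
```

View pics/w2.png

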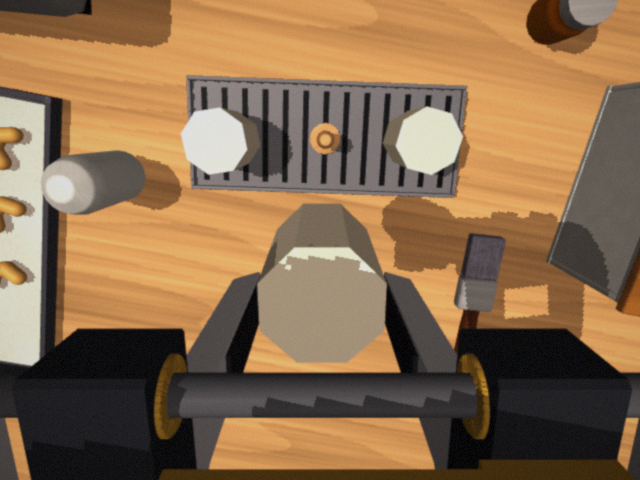

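Wrist view: free peg at (325,138) between the two tumblers, i.e. (581.5, 210), tip ~73 mm high as expected. The held tumbler hangs upright in the pads at (320,290).

>>> servo_tool([
  [48,[6,0.4,0],0],
  [48,[12,0.7,0],0],
  [48,[16,1,8],0],
  [48,[14,0.8,20],0],
  [48,[9,0.5,30],0],
  [48,[4,0.3,30],0],
  [48,[1,0,20],0],
  [48,[0,0,8],0],
  [48,[0,0,2],0],
  [48,[0,0,0],0],
  [48,[0,0,0],0],
])

```text
time_s: 8.9
tool_pos: [580.3, 210.7, 171.2]
ee_rot: [[0.982, 0.187, 0.002], [0.187, -0.982, 0.001], [0.002, -0.0, -1.0]]
ft_force: [-0.2, 0.5, -0.3]
opening: 54.2
finger_force: 5.0
```

Run:
```python
from a import *
s,d=wrist("w3"); print(round(s["time_s"],2),np.round(s["tool_pos"],1),s["opening"])
for n in("scene","top"):
    e=optics.capture(n); np.savez("w3"+n+".npz",**e); tum(e,s,n)
W=cloud(d); Q=(W-np.array(s["tool_pos"]))@np.array(s["ee_rot"])
m=(np.abs(Q[...,1])<30)&(np.abs(Q[...,0])<45)&(Q[...,2]>-40)&(Q[...,2]<75); p=Q[m]
h,e=np.histogram(p[:,2],bins=np.arange(-40,76,4)); print(h.tolist()); 
q=p[p[:,2]<-8]; print(q.mean(0).round(1),cv2.minAreaRect(q[:,:2].astype(np.float32)),np.linalg.lstsq(np.c_[q[:,:2],np.ones(len(q))],q[:,2],rcond=None)[0].round(3))
```

```text
8.9 [580.3 210.7 171.2] 54.245154165539944
scene 374 x [-1.  32.6] y [-26.4  26.2] z [ 6.1 62.2]
   9.5 60 [ 9.8 26.  30.3] [-25.6  23.4]
   18.5 63 [ 9.4 26.7 30.3] [-25.9  20.9]
   27.5 60 [ 6.8 26.1 31.1] [-25.9  23. ]
   36.5 55 [ 3.9 26.1 31.5] [-26.   21.1]
   45.5 59 [ 3.  27.6 32.8] [-26.1  18.9]
   54.5 55 [ 7.2 27.2 32.7] [-26.4  21.7]
   63.5 22 [-0.2 24.8 31.8] [-25.8  20. ]
top 95 x [-26.7  -0.5] y [-1.6 25. ] z [ 6.8 63. ]
   9.5 11 [-26.9 -21.5 -14.3] [ 8.  20.6]
   18.5 15 [-26.7 -17.6 -10.1] [ 3.7 24.2]
   27.5 12 [-26.  -18.2  -7.2] [ 6.3 24.3]
   36.5 17 [-25.8 -18.   -4.7] [ 0.6 24.6]
   45.5 14 [-25.  -16.2  -2.2] [ 4.4 24.7]
   54.5 16 [-24.9 -15.5  -2.4] [ 4.1 24.9]
[255, 232, 220, 205, 187, 6066, 6706, 355, 332, 335, 278, 244, 240, 233, 212, 202, 190, 173, 183, 158, 163, 130, 146, 143, 116, 74, 0, 0]
[  1.8   0.5 -16.9] ((0.25411802530288696, 0.3819770812988281), (55.246734619140625, 56.5517692565918), 44.99028778076172) [-3.3000e-02  9.0000e-03 -1.6846e+01]
```

>>> servo_tool([
  [48,[0,0,10],0],
  [48,[0,0,18],0],
  [48,[0,0,20],0],
  [48,[0,0,18],0],
  [48,[0,0,10],0],
  [48,[0,0,5],0],
  [48,[0,0,2.5],0],
  [48,[0,0,1.5],0],
  [48,[0,0,0],0],
  [48,[0,0,0],0],
])

```text
time_s: 9.88
tool_pos: [580.1, 210.8, 85.3]
ee_rot: [[0.982, 0.187, 0.001], [0.187, -0.982, 0.0], [0.001, -0.0, -1.0]]
ft_force: [-0.4, -0.1, -0.4]
opening: 53.7
finger_force: 5.0
```

>>> servo_tool([
  [48,[0,0,1.5],0],
  [48,[0,0,1.5],0],
  [48,[0,0,1],0],
  [48,[0,0,0],0],
  [48,[0,0,0],0],
])

```text
time_s: 10.3
tool_pos: [580.4, 210.9, 81.3]
ee_rot: [[0.982, 0.187, 0.002], [0.187, -0.982, 0.001], [0.002, -0.0, -1.0]]
ft_force: [2.6, 0.2, 5.4]
opening: 54.4
finger_force: 5.0
```

Rim contact felt (5.4 N). Release and rise.

>>> servo_tool([
  [57,[0,0,0],0],
  [62,[0,0,0],0],
  [72,[0,0,0],0],
  [72,[0,0,0],0],
  [72,[0,0,0],0],
  [72,[0,0,0],0],
  [72,[0,0,-5],0],
  [72,[0,0,-10],0],
  [72,[0,0,-20],0],
  [72,[0,0,-30],0],
  [72,[0,0,-40],0],
  [72,[0,0,-40],0],
], squeeze=3)

```text
time_s: 11.3
tool_pos: [579.2, 210.6, 227.7]
ee_rot: [[0.982, 0.187, -0.0], [0.187, -0.982, -0.0], [-0.0, 0.0, -1.0]]
ft_force: [-0.0, -0.3, 0.8]
opening: 71.9
finger_force: 0.0
```

>>> servo_tool([
  [72,[0,0,-40],0],
  [72,[-20,0,-20],0],
  [72,[-30,0,0],0],
  [72,[-20,0,0],0],
  [72,[0,0,0],0],
  [72,[0,0,0],0],
])

```text
time_s: 11.8
tool_pos: [510.7, 197.6, 287.0]
ee_rot: [[0.982, 0.187, 0.002], [0.187, -0.982, 0.001], [0.002, -0.0, -1.0]]
ft_force: [-0.7, -0.4, -0.9]
opening: 71.9
finger_force: 0.0
```

Run:
```python
from a import *
s,d=wrist("w4"); print(round(s["time_s"],2),np.round(s["tool_pos"],1),s["opening"])
W=cloud(d); m=(W[...,2]>88)&(W[...,2]<115); n,l,st,c=cv2.connectedComponentsWithStats(m.astype(np.uint8))
for i in range(1,n):
    if st[i,4]>500:
        p=W[l==i]; q=p[p[:,2]>94]; print(st[i],p.mean(0).round(1),np.round(cv2.minAreaRect(q[:,:2].astype(np.float32))[:2],1).tolist(),np.linalg.lstsq(np.c_[q[:,:2],np.ones(len(q))],q[:,2],rcond=None)[0].round(3))
```

```text
11.8 [510.7 197.6 287. ] 71.90243749118123
[ 291   95   63   65 3345] [584.2 210.8  97.1] [[584.0, 210.7], [53.5, 53.6]] [-1.0000e-03 -1.0000e-03  9.8069e+01]
[ 392   97   69   69 3428] [597.9 122.   96.9] [[597.5, 121.3], [54.1, 54.3]] [ 0.    0.   96.94]
[ 177   98   69   67 3438] [563.1 304.4  97. ] [[562.6, 304.9], [54.0, 54.3]] [1.0000e-03 1.0000e-03 9.6399e+01]
[  36  146   65   60 2948] [502.  420.4 103.5] [[499.5, 426.0], [48.5, 49.3]] [-0.074  0.178 67.099]
[ 593  161   47  131 2283] [540.1 -74.2 100.6] [[544.8, -74.1], [108.7, 5.0]] [-5.60000e-02  2.26000e-01  1.50512e+02]
```

View pics/w4.png

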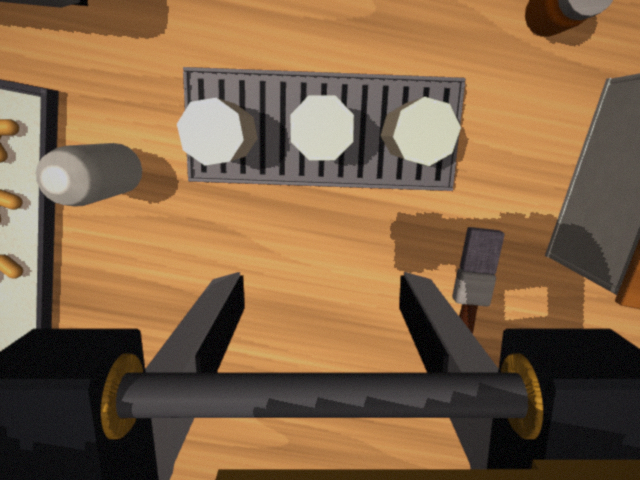

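The tumbler stands level on the free peg (top plane z 97–98 like its neighbours, 2–3 mm off the peg axis); the others are unmoved. Now turn the gripper for the handle, and refine the bar position from the earlier wrist view.

>>> servo_tool([
  [80,[0,0,0],-0.115],
  [80,[0,0,0],-0.115],
  [80,[0,0,0],-0.115],
  [80,[0,0,0],-0.115],
  [80,[0,0,0],-0.115],
  [80,[0,0,0],-0.115],
  [80,[0,0,0],-0.115],
  [80,[0,0,0],-0.115],
  [80,[0,0,0],-0.115],
  [80,[0,0,0],-0.115],
  [80,[0,0,0],-0.115],
  [80,[0,0,0],-0.117],
])

```text
time_s: 12.85
tool_pos: [511.8, 197.7, 285.2]
ee_rot: [[-0.004, 1.0, -0.001], [1.0, 0.004, -0.0], [-0.0, -0.001, -1.0]]
ft_force: [0.4, 0.1, -0.2]
opening: 80.2
finger_force: 0.0
```

Run:
```python
from h import *
from bench import ctrl
d=dict(np.load("w1.npz")); W=cloud(d)
m=(W[...,2]>155)&(W[...,2]<185)&(W[...,0]>440)&(W[...,0]<472); v,u=np.nonzero(m)
p=W[m]; k=(p[:,1]<-120)&(p[:,1]>-260)&(v<330); p=p[k]; print(len(p),p.mean(0).round(1),p.min(0).round(1),p.max(0).round(1),cv2.fitLine(p[:,:2].astype(np.float32),cv2.DIST_L2,0,.01,.01).ravel())
m=(W[...,2]>128)&(W[...,2]<141)&(W[...,1]<-60)&(W[...,1]>-330); q=W[m]; print("lid",cv2.minAreaRect(q[:,:2].astype(np.float32)))
for y in(-90,-110,-180,-220,-280,-300): print(y,q[abs(q[:,1]-y)<4][:,0].min().round(1))
s=ctrl.read_state(); print(np.round(s["tool_pos"],1),np.round(s["qpos"],1),np.round(s["ee_rot"],3).tolist())
```

```text
1418 [ 463.2 -175.6  167. ] [ 456.  -255.8  156. ] [ 471.9 -131.7  171. ] [ 6.3028676e-03  9.9998015e-01  4.6317419e+02 -1.7560387e+02]
lid ((590.0678100585938, -194.559326171875), (246.56246948242188, 211.43637084960938), 89.40375518798828)
-90 486.0
-110 486.1
-180 484.9
-220 484.4
-280 483.9
-300 483.7
[511.8 197.7 285.2] [17.3 14.3 80.3 -0.  85.5 17. ] [[-0.004, 1.0, -0.001], [1.0, 0.004, -0.0], [-0.0, -0.001, -1.0]]
```

>>> servo_tool([
  [80,[-20,-3,0],0],
  [80,[-36,-5,0],0],
  [80,[-37,-5,0],0],
  [80,[-37,-5,0],0],
  [80,[-37,-5,0],0],
  [80,[-37,-5,0],0],
  [80,[-37,-5,0],0],
  [80,[-37,-5,0],0],
  [80,[-37,-5,0],0],
  [80,[-37,-5,0],0],
  [80,[-30,0,0],0],
  [80,[-8,0,0],0],
])

```text
time_s: 13.85
tool_pos: [462.5, -196.3, 285.1]
ee_rot: [[0.004, 1.0, -0.001], [1.0, -0.004, -0.0], [-0.0, -0.001, -1.0]]
ft_force: [-0.4, 0.6, -0.8]
opening: 80.1
finger_force: 0.0
```

>>> servo_tool([
  [80,[0,0,0],0],
  [80,[0,0,0],0],
])

```text
time_s: 14.02
tool_pos: [462.9, -192.1, 285.2]
ee_rot: [[0.002, 1.0, -0.001], [1.0, -0.002, 0.001], [0.001, -0.001, -1.0]]
ft_force: [-0.1, 0.4, -0.2]
opening: 79.9
finger_force: 0.0
```

Run:
```python
from wl import *
s,d=wrist("w5"); print(round(s["time_s"],2),np.round(s["tool_pos"],1),np.round(s["ee_rot"],3).tolist())
W=cloud(d); m=(W[...,2]>158)&(W[...,2]<180)&(W[...,0]>445)&(W[...,0]<475)&(W[...,1]<-120)&(W[...,1]>-260); p=W[m]; print(len(p),p.mean(0).round(1))
for y in range(-245,-125,10):
    q=p[abs(p[:,1]-y)<5]
    if len(q)>5: print(y,len(q),q[:,0].mean().round(1),q[:,2].max().round(1))
```

```text
14.02 [ 462.9 -192.1  285.2] [[0.002, 1.0, -0.001], [1.0, -0.002, 0.001], [0.001, -0.001, -1.0]]
2415 [ 461.7 -189.2  167.1]
-245 234 462.9 170.8
-235 157 460.1 170.3
-225 164 460.2 170.4
-215 176 460.6 170.7
-205 180 460.5 170.3
-195 182 460.6 170.2
-185 190 460.7 170.6
-175 191 460.7 170.8
-165 188 460.7 170.7
-155 197 460.8 170.3
-145 220 461.5 170.3
-135 270 466.1 170.0
```

View pics/w5.png

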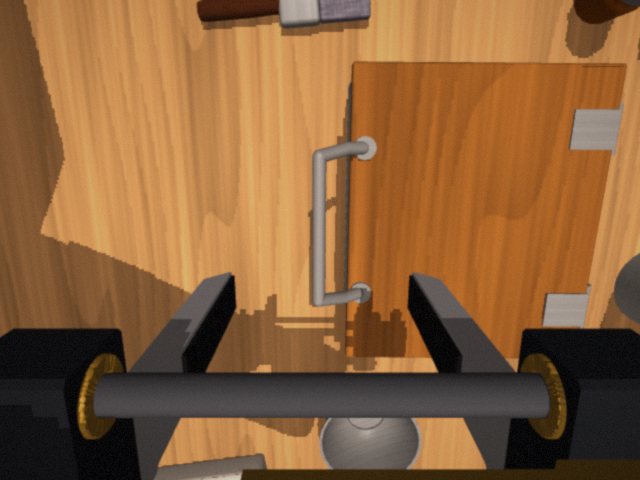

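The handle bar runs from (320,155) to (318,300) at x ≈ 460.7, axis 165 mm high; it is centred between the fingers in y. Descend and grip.

>>> servo_tool([
  [44,[0,-2,20],0],
  [44,[0,0,30],0],
  [44,[0,0,30],0],
  [44,[0,0,25],0],
  [44,[0,0,18],0],
  [44,[0,0,10],0],
  [44,[0,0,4],0],
  [44,[0,0,0],0],
  [5,[0,0,0],0],
  [5,[0,0,0],0],
  [5,[0,0,0],0],
  [5,[0,0,0],0],
], squeeze=15)

```text
time_s: 15.07
tool_pos: [460.8, -192.4, 149.1]
ee_rot: [[0.001, 1.0, 0.001], [1.0, -0.001, -0.001], [-0.001, 0.001, -1.0]]
ft_force: [-0.1, 0.3, -0.1]
opening: 20.7
finger_force: 0.0
```

>>> servo_tool([
  [5,[0,0,0],0],
  [5,[0,0,0],0],
  [5,[0,0,0],0],
  [5,[0,0,0],0],
  [5,[0,0,0],0],
  [5,[0,0,0],0],
])

```text
time_s: 15.57
tool_pos: [460.7, -192.4, 148.7]
ee_rot: [[0.001, 1.0, 0.001], [1.0, -0.001, -0.0], [-0.0, 0.001, -1.0]]
ft_force: [1.0, -0.5, 2.9]
opening: 9.7
finger_force: 15.0
```

Run:
```python
import numpy as np
a0=np.arctan2(40,229); R=np.hypot(40,229)
# 30 rows of 1.5 deg; tool y = +x world, -tool z = up
P=[(-R*np.cos(a0+np.radians(b)),R*np.sin(a0+np.radians(b))) for b in np.r_[0,1,np.arange(2.5,45,2),45]]
D=np.diff(np.array(P),axis=0); print(len(D)); print([[round(a,1),round(-b,1)] for a,b in D]); print(D.sum(0))
```

```text
24
[[np.float64(0.7), np.float64(-4.0)], [np.float64(1.2), np.float64(-6.0)], [np.float64(1.9), np.float64(-7.9)], [np.float64(2.2), np.float64(-7.8)], [np.float64(2.4), np.float64(-7.7)], [np.float64(2.7), np.float64(-7.7)], [np.float64(3.0), np.float64(-7.6)], [np.float64(3.2), np.float64(-7.4)], [np.float64(3.5), np.float64(-7.3)], [np.float64(3.7), np.float64(-7.2)], [np.float64(4.0), np.float64(-7.1)], [np.float64(4.2), np.float64(-6.9)], [np.float64(4.5), np.float64(-6.8)], [np.float64(4.7), np.float64(-6.6)], [np.float64(4.9), np.float64(-6.4)], [np.float64(5.2), np.float64(-6.3)], [np.float64(5.4), np.float64(-6.1)], [np.float64(5.6), np.float64(-5.9)], [np.float64(5.8), np.float64(-5.7)], [np.float64(6.0), np.float64(-5.5)], [np.float64(6.2), np.float64(-5.3)], [np.float64(6.3), np.float64(-5.1)], [np.float64(6.5), np.float64(-4.8)], [np.float64(1.7), np.float64(-1.2)]]
[ 95.35681836 150.21172414]
```

Bar gripped (opening 9.7 mm, 15 N). Raise along the hinge arc.

>>> servo_tool([
  [5,[0,0.7,-4],0],
  [5,[0,1.2,-6],0],
  [5,[0,1.9,-7.9],0],
  [5,[0,2.2,-7.8],0],
  [5,[0,2.4,-7.7],0],
  [5,[0,2.7,-7.7],0],
  [5,[0,3,-7.6],0],
  [5,[0,3.2,-7.4],0],
  [5,[0,3.5,-7.3],0],
  [5,[0,3.7,-7.2],0],
  [5,[0,4,-7.1],0],
  [5,[0,4.2,-6.9],0],
])

```text
time_s: 16.57
tool_pos: [493.3, -192.5, 233.6]
ee_rot: [[0.001, 1.0, -0.001], [1.0, -0.001, -0.0], [-0.0, -0.001, -1.0]]
ft_force: [-0.4, -3.0, -3.2]
opening: 9.2
finger_force: 15.0
```

>>> servo_tool([
  [5,[0,4.5,-6.8],0],
  [5,[0,4.7,-6.6],0],
  [5,[0,4.9,-6.4],0],
  [5,[0,5.2,-6.3],0],
  [5,[0,5.4,-6.1],0],
  [5,[0,5.6,-5.9],0],
  [5,[0,5.8,-5.7],0],
  [5,[0,6,-5.5],0],
  [5,[0,6.2,-5.3],0],
  [5,[0,6.3,-5.1],0],
  [5,[0,5,-3.8],0],
  [5,[0,3.2,-2.2],0],
])

```text
time_s: 17.57
tool_pos: [556.2, -192.7, 300.3]
ee_rot: [[0.001, 1.0, 0.0], [1.0, -0.001, -0.001], [-0.001, 0.0, -1.0]]
ft_force: [-6.1, -3.7, 4.4]
opening: 9.2
finger_force: 15.0
```

>>> servo_tool([
  [5,[0,0,0],0],
  [5,[0,0,0],0],
  [5,[0,0,0],0],
  [5,[0,0,0],0],
  [5,[0,0,0],0],
  [5,[0,0,0],0],
  [5,[0,0,0],0],
])

```text
time_s: 18.15
tool_pos: [555.8, -192.7, 300.0]
ee_rot: [[0.001, 1.0, 0.0], [1.0, -0.001, -0.001], [-0.001, 0.0, -1.0]]
ft_force: [-5.0, -3.3, 5.1]
opening: 9.8
finger_force: 15.0
```

Run:
```python
from wl import *
s=ctrl.read_state(); t=np.array(s["tool_pos"]); print(s["time_s"],t.round(1),s["opening"],s["finger_force"],np.round(s["ft_force"],1))
print("angle if bar in pads", np.degrees(np.arctan2(t[2]+19-125-2.5,689.7-t[0]))-9.9)
for n in("top","scene"):
    d=optics.capture(n); W=cloud(d); m=(W[...,0]>560)&(W[...,0]<680)&(W[...,1]<-80)&(W[...,1]>-300)&(W[...,2]>145)&(W[...,2]<260)
    m&=d["image"][...,0].astype(int)-d["image"][...,2]>35
    p=W[m]; f=cv2.fitLine(p[:,[0,2]].astype(np.float32),cv2.DIST_HUBER,0,.01,.01).ravel(); print(n,len(p),f,"lid deg",np.degrees(np.arctan(-f[1]/f[0])))
    m=(W[...,2]>88)&(W[...,2]<115)&(W[...,1]>90)&(W[...,1]<340)&(W[...,0]>530)&(W[...,0]<630); k,l,st,c=cv2.connectedComponentsWithStats(m.astype(np.uint8))
    print([W[l==i].mean(0).round(1).tolist() for i in range(1,k) if st[i,4]>100])
    cv2.imwrite(f"pics/end_{n}.png",d["image"][:,:,::-1])
```

```text
18.15 [ 555.8 -192.7  300. ] 9.836702871122892 15.008056461811066 [-5.  -3.3  5.1]
angle if bar in pads 45.14470372618008
top 1832 [  0.7064488   -0.70776415 623.6489     203.93904   ] lid deg 45.053288
[[595.4, 123.1, 97.9], [581.6, 212.4, 98.1], [560.5, 306.2, 98.0]]
scene 5118 [  0.7094507   -0.70475507 622.64044    206.93481   ] lid deg 44.809753
[[600.8, 123.1, 97.6], [587.1, 211.9, 97.6], [566.0, 306.0, 97.4]]
```

View pics/end_scene.png

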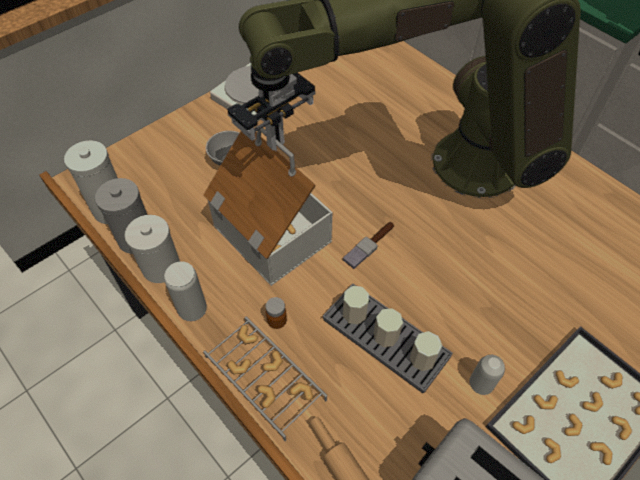

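The lid is held at 45° (about (265,190)), all three tumblers stand on the rack ((355,302), (388,326), (427,350)), and the bystanders look unmoved.

```bash
python3 -c "
from bench import job
print(job.sign_off())"
```

```text
the job is handed in; nothing more can be done
None
```

The tumbler stands mouth down over the free peg, about 3 mm off its axis, and the gripper is holding the bin's lid open at 45° (cameras read 44.8–45.1°). The other tumblers have not moved, nothing else on the table looks disturbed, and the job was handed in at about 18 s of the 64 s allowed; no verdict came back.

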